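# Hold the marked key switch in bypass

### The arm

A 6-joint arm with a two-finger parallel gripper is mounted at the origin on a cart in front of the work surface, level with it; the furniture and walls round the work are solid. World frame = base frame: x ahead of the robot, y to its left, z up, the work surface at z = 0. Lengths are in mm, angles in rad, forces in N, time in s.
With the tool pointing down it reaches from about 350 to 975 mm from the base axis. Payload 7.1 kg.
Tool frame: the origin (TCP) lies midway between the tips of the shut fingers; the grasp point (between the pads) lies 19 mm behind it (ctrl.grasp_offset is the distance from the TCP to the grasp point, in mm); z points along the fingers, y is the line along which they close (so a half turn about z gives the same grasp; the last joint's range is limited). The gripper opens to 88 mm and grips with 3 to 60 N. Pads are 20 mm wide; open, the fingers measure 115 mm over their backs; the gripper's body (75 mm by 178 mm) begins 61 mm behind the grasp point.
Start: joints at [-1.15, 0.423, 1.63, -0, 1.089, -0.019], TCP at [266.114, -565.498, 222.675] pointing down, gripper open.
Joint ranges: [-3, 3], [-0.9, 2.11], [0.09, 2.58], [-1.31, 4.45], [0.11, 2.69], [-2.54, 2.54]. Speed limits (rad/s): [2.39, 2.39, 3.01, 3.14, 3.14, 3.14].

### API

Orientations are given as a rotation vector (axis times angle).
In Python, from workcell import ctrl gives the robot as it stands. The module is installed in compiled form; this text tells all that it offers.
- The arm moves only by the tool servo_tool, never from a script. Its argument "rows" is a list of rows, each a list of 7 numbers: the turn, a rotation vector about the tool's x, y, z as a fraction of full scale, then the shift along the tool's x, y, z as a fraction of full scale, then the finger opening in mm, from 0 to 87.8. A call has 1 to 10 rows; each row is the pose to reach, as a shift and turn from the pose commanded when the call began, along the tool's axes at that moment; what a row does not reach only later rows make up. Full scale, the value 1, is 20 cm for a shift and 1.5 rad for a turn. A row lasts 1/8 s, in which the tool goes at most 62.5 mm and 10.7 degrees, less where a joint would pass 70% of its speed; a pose out of reach is approached as far as the arm can. A call with a number of a shift or a turn outside -1 to 1 is refused whole. A call with a gripper value outside its range is refused whole. The fingers move at their own pace and stop on an object; the grip force is fixed at half the most. Time passes only in rows, so rows that repeat a pose let the fingers close. It gives the time, the measured TCP pose, the force, the opening and the grip force at its end, in the units of the state.
- ctrl.get_obs(): the state, without advancing time (a new reading comes with each control period).
- ctrl.get_image(name): name is "scene" or "top" or "wrist"; returns (picture, depth): 384x512x3 uint8, red, green, blue; 384x512 float32, mm along the optical axis (not along the pixel's ray), 0 where there is no reading.
- ctrl.camera_info(name): a dict with "intrinsics" (3x3 intrinsics, pixels), "k1" (the pictures are not rectified: a ray, as slopes to the right and down, at radius r is drawn at 1 + k1 r^2 times it, then the intrinsics apply), "R" (3x3) and "t" (3): a world point X has camera coordinates R X + t. Camera axes: x right, y down, z forward; pixel columns grow to the right and rows downward; lengths in mm; the calibration is good to about 2 mm. A picture is of the moment at which its call begins: read the wrist's pose just before it. camera_info takes no time and is no camera call; for the wrist camera it gives the pose at the moment of the call.
- ctrl.close_job(): hands the job in; it is judged then, once.
The state is a dict: "t": time; "qpos": joint angles; "qvel": joint speeds; "joint_torque": joint torques, N m; "ee_pos": TCP position; "orientation": TCP orientation; "ft_force": force on the tool from outside, world axes, zero at the start; "moment": the same for the moment, N m; "width": finger opening in mm; "grasp_force": force on a finger pad.
Only numpy, scipy, OpenCV 4.12 (cv2) and the standard library are available. Lean on these libraries where they do the work, as an engineer would, in place of code of your own. Each camera call takes 0.05 s, during which the arm holds its last target. There are 200 camera calls.

### The job

The machine marked red has to be held in bypass: take the yellow key out of its blue stand and push it fully home in the key switch that has the red disc in front of it, working it past the sticky pins before you turn it. Then turn it a quarter turn clockwise to the stop and finish still gripping the key, holding it turned against the return spring. Leave the switch with the green disc and the other things on the cart alone.

Things in the scene. Friction and masses are not known exactly. Their poses are not given: they have to be found in the camera images.
- station: grey switch box fixed on the cart, 110x180x52 mm (x by y by z) with two key switches side by side in its top; origin at the centre of its underside, x from the discs' side (near the robot) to the switches' side, y to the left, z up. Its top is 52 mm up; the switches' faces are 54 mm up
- mouth_left (a point): centre of the mouth of the left (+y) key slot, 54 mm above the underside. Slot 21.6 mm long (along station x) by 6.6 mm wide, 34 mm deep. Two round spring pins stand 2.6 mm into it, 11 mm down on the +y wall and 19 mm down on the -y wall; sticky: the key catches some 9 mm before home; press on with 10 to 20 N, wiggling 1 mm sideways and a few degrees about its axis
- mouth_right (a point): centre of the mouth of the right (-y) key slot, 54 mm above the underside. Slot 21.6 mm long (along station x) by 6.6 mm wide, 34 mm deep. Two round spring pins stand 2.6 mm into it, 11 mm down on the +y wall and 19 mm down on the -y wall; sticky: the key catches some 9 mm before home; press on with 10 to 20 N, wiggling 1 mm sideways and a few degrees about its axis
- switch_left (a joint): rotor of the left (+y) key switch, brass disc 42 mm across flush with its steel bezel; 0 = at rest with the key slot along the station's x axis, grows clockwise seen from above, stop at 1.5 rad (the quarter turn, yellow mark). A spring turns it back to 0 when let go: about 0.07 N m at the stop. The key has about 0.1 rad of play in the slot
- switch_right (a joint): rotor of the right (-y) key switch, brass disc 42 mm across flush with its steel bezel; 0 = at rest with the key slot along the station's x axis, grows clockwise seen from above, stop at 1.5 rad (the quarter turn, yellow mark). A spring turns it back to 0 when let go: about 0.07 N m at the stop. The key has about 0.1 rad of play in the slot
- disc_red: red plastic disc, 24 mm across, 5 mm high, fixed in the holder 44 mm in front (-x of the station) of one of the two switches: it marks the switch to be turned. Origin at the centre of its underside
- disc_green: green disc of the same size in front of the other switch, which must be left alone
- stand: blue key stand fixed on the cart, 46x40 mm block on a black foot 74x66 mm, 42 mm high; origin at the centre of its underside. Its slot, 23x8 mm, lies along its x axis
- key: loose key, 60 g, upright in the stand at the start. Origin: centre of the underside of its steel shoulder (28 mm across, 6 mm high), which rests on the stand's top, and on the switch's face when fully home. Blade below it 20 mm wide (x), 5 mm thick (y), 27 mm long, round tip; yellow bow above it 30 mm wide (x), 10 mm thick (y), up to z = 43 mm: pinch it across y. Fits either way round
- key_grip (a point): middle of the bow, 30 mm above the key's origin: a good height to grip, on the key's axis
- key_tip (a point): lower end of the blade, 27 mm below the key's origin
- fitting_case: bystander: dark green closed compartment case, 131x190x49 mm; origin at the centre of its underside
- bearing_1: bystander: steel ball bearing lying flat, 62 mm across, 16 mm high; origin at the centre of its underside
- tape_roll: bystander: roll of brown tape lying flat, 94 mm across, 48 mm high; origin at the centre of its underside
- blue_pack_1: bystander: dark blue carton, 70x111x40 mm; origin at the centre of its underside
- cube_box_1: bystander: white carton with blue dashes, 72x93x88 mm; origin at the centre of its underside
Things that resemble listed ones, but are neither listed nor needed, are in the scene too. Of the things that look like the key, the smallest one is meant.

How it is judged (in metres and radians):
On the way:
1. the key is fully home in the switch with the red disc, not yet turned (((horizontal distance between disc_red and mouth_left below 0.07 m and horizontal distance between key and mouth_left below 0.004 m and z of key in the frame of station below 0.057 m and angle between key's own z axis and vertical below 0.15 rad and value of joint switch_left below 0.4 rad) or (horizontal distance between disc_red and mouth_right below 0.07 m and horizontal distance between key and mouth_right below 0.004 m and z of key in the frame of station below 0.057 m and angle between key's own z axis and vertical below 0.15 rad and value of joint switch_right below 0.4 rad))), for 0.2 s.
At the end, for the whole second after the job is handed in: the key is in the switch with the red disc, within 4 mm of fully home and of its axis and within 0.15 rad of upright, that switch reads over 1.3 rad (stop 1.5) and stands still, and the fingers grip the key with over 2 N (((horizontal distance between disc_red and mouth_left below 0.07 m and horizontal distance between key and mouth_left below 0.004 m and z of key in the frame of station below 0.058 m and angle between key's own z axis and vertical below 0.15 rad and value of joint switch_left above 1.3 rad and velocity of joint switch_left below 0.1 rad/s and contact force between the fingers and key above 2 N) or (horizontal distance between disc_red and mouth_right below 0.07 m and horizontal distance between key and mouth_right below 0.004 m and z of key in the frame of station below 0.058 m and angle between key's own z axis and vertical below 0.15 rad and value of joint switch_right above 1.3 rad and velocity of joint switch_right below 0.1 rad/s and contact force between the fingers and key above 2 N))); the arm keeps its last pose, push and grip.
It fails at once if the key enters, or the gripper turns, the switch with the green disc ((horizontal distance between disc_green and mouth_left below 0.07 m and (value of joint switch_left above 0.3 rad or (horizontal distance between key_tip and mouth_left below 0.008 m and z of key_tip in the frame of station below 0.046 m))) or (horizontal distance between disc_green and mouth_right below 0.07 m and (value of joint switch_right above 0.3 rad or (horizontal distance between key_tip and mouth_right below 0.008 m and z of key_tip in the frame of station below 0.046 m)))).
It fails at once if a bystander is moved by more than 30 mm (distance of any of fitting_case, bearing_1, tape_roll, blue_pack_1, cube_box_1 from where it was at the start of the episode above 0.03 m).
It also fails if it takes over 48 s, if anything falls off the work surface, if the arm or the gripper's body presses on something with over 40 N, if the wrist force passes 120 N, or if a joint passes its speed limit or range.

## Working session

There is one attempt and no reset: what is moved stays moved. The work goes in short steps, Python scripts to look and compute and a tool call to move; the robot and the scene stay as the last step left them, time stands still between calls to the robot, and variables do not carry over. Pictures are saved under pics/ and viewed, at most 10 in all, crops included, and the job is handed in when it is done.

Besides the shell and the picture viewer there is one more tool, called after ">>>" as name(argument=value, ...), one argument or row to a line, values as JSON. servo_tool: Moves the arm, as the interface text tells. Its arguments: {"type":"object","properties":{"rows":{"type":"array","items":{"type":"array","items":{"type":"number"}}}},"required":["rows"]}

```bash
mkdir -p pics
cat > h.py <<'E'
import numpy as np, cv2
from workcell import ctrl
from scipy.spatial.transform import Rotation as Rot
def info(n):
    c=ctrl.camera_info(n); return np.array(c["intrinsics"]),c["k1"],np.array(c["R"]),np.array(c["t"])
def ray(ci,u,v):
    K,k1,R,t=ci
    p=cv2.undistortPoints(np.array([[[u,v]]],float),K,np.array([k1,0,0,0,0.]))[0,0]
    return -R.T@t, R.T@np.array([p[0],p[1],1.])
def onz(ci,u,v,z):
    o,d=ray(ci,u,v); return o+d*(z-o[2])/d[2]
def proj(ci,X):
    K,k1,R,t=ci
    return cv2.projectPoints(np.array([X],float),cv2.Rodrigues(R)[0],t,K,np.array([k1,0,0,0,0.]))[0][0,0]
E
python3 - <<'E'
from h import *
for n in("scene","top"):
    im,d=ctrl.get_image(n); np.savez(f"{n}0.npz",im=im,d=d); cv2.imwrite(f"pics/{n}0.png",cv2.resize(im[...,::-1],(800,600)))
    K,k1,R,t=info(n); print(n,K.round(1).tolist(),k1,(-R.T@t).round(),R[2].round(2))
o=ctrl.get_obs();print(o["ee_pos"],o["orientation"],o["t"],o["width"])
E
```

```text
scene [[370.3, 0.0, 245.4], [0.0, 370.3, 202.1], [0.0, 0.0, 1.0]] -0.037690732415080815 [218. 450. 702.] [ 0.42 -0.52 -0.74]
top [[466.9, 0.0, 251.8], [0.0, 466.9, 196.5], [0.0, 0.0, 1.0]] 0.001527309338656079 [ 338.   -5. 1170.] [ 0.22 -0.   -0.98]
[ 265.91145527 -565.0782051   222.0085805 ] [-3.06469230e+00 -6.85009842e-01  4.36255280e-04] 0.1 87.91473230029226
```

View pics/top0.png

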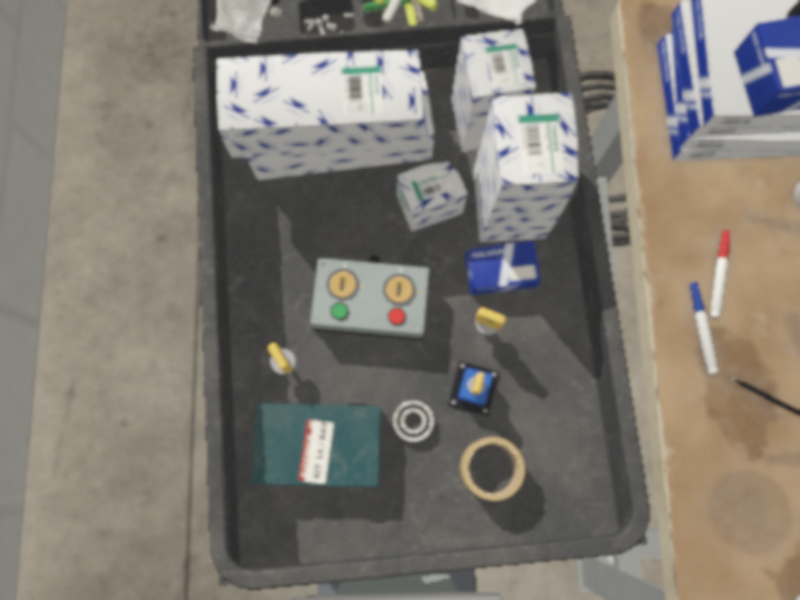

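View pics/scene0.png

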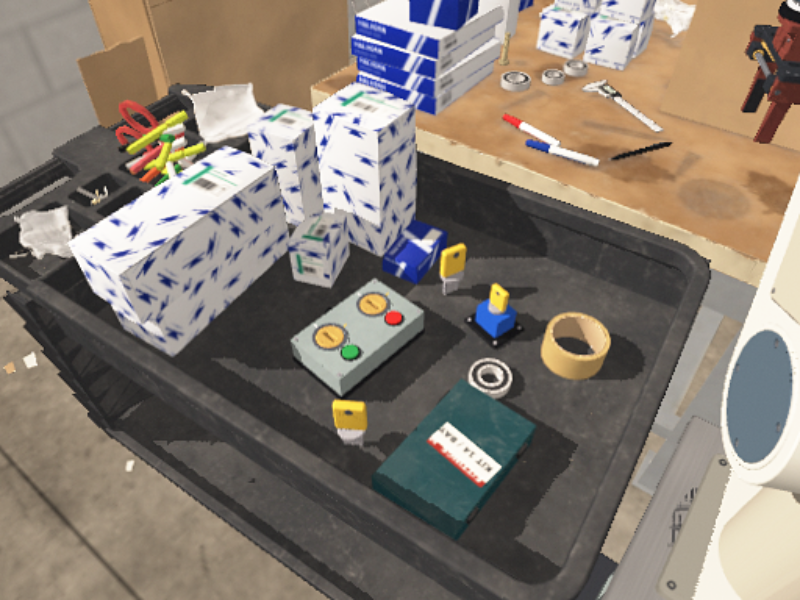

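The top view (800x600 pixels) shows the grey station with the green disc at (340,311) and the red disc at (397,316), so the right (-y) switch is the one to turn. There are three key-like things, at (278,357), (490,320) and (477,382). The last one stands in the blue stand and is the smallest, so it fits the description. I'll confirm it in a crop and measure.

Run:
```python
from h import *
z=np.load("top0.npz");im,d=z["im"],z["d"];ci=info("top")
hsv=cv2.cvtColor(im,cv2.COLOR_RGB2HSV)
def blobs(lo,hi,hgt,name,ming=15):
    m=cv2.inRange(hsv,lo,hi)
    n,l,s,c=cv2.connectedComponentsWithStats(m)
    for i in range(1,n):
        x,y=c[i]
        if s[i,4]>ming and 130<x<420 and 140<y<330:
            (cx,cy),(w,h),a=cv2.minAreaRect(np.argwhere(l==i)[:,::-1].astype(np.float32))
            P=onz(ci,x,y,hgt); print(name,(x.round(1),y.round(1)),s[i,4],P.round(1),(round(w,1),round(h,1),round(a,1)),"d",np.median(d[l==i]).round())
blobs((20,120,120),(32,255,255),85,"yellow")
blobs((105,120,60),(125,255,255),42,"blue")
blobs((0,150,100),(6,255,255),57,"red")
blobs((60,120,60),(85,255,255),57,"green")
blobs((10,60,100),(20,255,255),54,"brass")
# station top contour
R,t=ci[2],ci[3]
K=ci[0]
v,u=np.mgrid[0:384,0:512]
p=cv2.undistortPoints(np.stack([u,v],-1).reshape(-1,1,2).astype(float),K,np.array([ci[1],0,0,0,0.]))[:,0]
X=(np.c_[p,np.ones(len(p))]*d.reshape(-1,1)-t)@R; Z=X[:,2].reshape(384,512)
print("floor z",np.median(Z[230:240,160:165]),np.median(Z[190:200,310:320]))
m=((Z>42)&(Z<62)&(u>190)&(u<285)&(v>155)&(v<225)).astype(np.uint8)
c=max(cv2.findContours(m,0,2)[0],key=cv2.contourArea); r=cv2.minAreaRect(c)
q=np.array([onz(ci,*b,52)[:2] for b in cv2.boxPoints(r)]);print("station",q.round(1).tolist(),q.mean(0),cv2.contourArea(c))
print("stand top Z",np.sort(Z[235:255,295:315].ravel())[-20:].round())
s=np.load("scene0.npz")["im"]
a=cv2.resize(im[130:290,160:350,::-1],None,fx=3,fy=3,interpolation=2);b=cv2.resize(s[140:300,190:345,::-1],None,fx=3,fy=3,interpolation=2)[:,:]
cv2.imwrite("pics/crop1.png",cv2.resize(np.hstack([a[:,:],b]),(800,372)))
```

```text
yellow (np.float64(313.5), np.float64(203.0)) 157 [ 559.1 -152.6   85. ] (17.3, 9.6, 20.6) d 1099.0
yellow (np.float64(177.8), np.float64(227.5)) 105 [507.4 168.6  85. ] (20.7, 6.5, 48.8) d 1086.0
yellow (np.float64(305.6), np.float64(245.6)) 28 [ 458.3 -129.2   85. ] (2.8, 9.5, 18.4) d 1086.0
blue (np.float64(335.6), np.float64(162.1)) 190 [ 671.5 -219.2   42. ] (14.0, 15.0, 90.0) d 1176.0
blue (np.float64(313.3), np.float64(158.3)) 22 [ 682.8 -163.6   42. ] (1.5, 16.3, 80.5) d 1180.0
blue (np.float64(309.0), np.float64(174.7)) 423 [ 640.3 -150.8   42. ] (22.1, 25.6, 8.5) d 1172.0
blue (np.float64(337.8), np.float64(181.3)) 55 [ 621.7 -221.8   42. ] (4.4, 13.3, 79.7) d 1173.0
blue (np.float64(303.0), np.float64(248.3)) 250 [ 456.8 -127.6   42. ] (19.8, 22.0, 16.7) d 1132.0
red (np.float64(253.6), np.float64(202.0)) 61 [570.3 -10.7  57. ] (8.0, 7.0, 90.0) d 1138.0
green (np.float64(217.1), np.float64(199.0)) 21 [579.9  78.1  57. ] (6.4, 4.2, 45.0) d 1139.0
brass (np.float64(218.8), np.float64(181.5)) 239 [624.6  74.   54. ] (16.4, 17.1, 71.6) d 1153.0
brass (np.float64(255.1), np.float64(184.9)) 241 [614.  -15.3  54. ] (17.0, 16.0, 0.0) d 1151.0
brass (np.float64(315.7), np.float64(299.6)) 730 [ 335.3 -150.6   54. ] (41.7, 41.0, 45.0) d 1104.0
floor z -0.4866272539011236 0.1804610845150274
station [[561.2, 124.6], [671.8, 115.1], [651.1, -62.5], [541.3, -49.4]] [606.36077045  31.95434252] 2928.0
stand top Z [85. 85. 85. 85. 85. 85. 85. 86. 86. 86. 86. 87. 87. 87. 87. 87. 87. 88.
 88. 88.]
```

View pics/crop1.png

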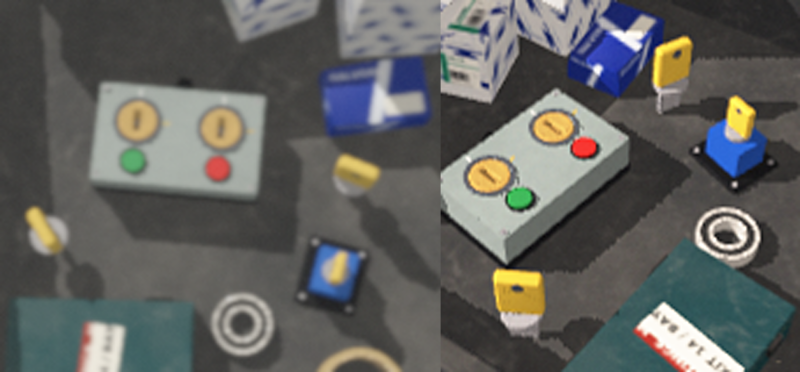

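The crop confirms it. The key in the blue stand has the smallest bow of the three. Red is the right-hand switch, mouth_right at about (614,-15), with the station yawed about -7°. To leave joint 6 room for the clockwise turn, I'll grip with tool x near yaw 162°.

>>> servo_tool(
  rows=[
    [0,0,-0.4,0.45,-0.39,0,80],
    [0,0,-0.8,0.9,-0.78,0,80],
    [0,0,-0.8,0.9,-0.78,0,80],
    [0,0,-0.8,0.9,-0.78,0,80],
    [0,0,-0.8,0.9,-0.78,0,80],
    [0,0,-0.8,0.9,-0.78,0,80],
    [0,0,-0.8,0.9,-0.78,0,80],
  ],
)

```text
t: 0.98
ee_pos: [362.5, -347.3, 222.5]
orientation: [-2.138, -2.301, -0.0]
ft_force: [-0.5, -0.2, 0.8]
width: 79.8
grasp_force: 0.0
```

```bash
cat >> h.py <<'E'
def state():
    o=ctrl.get_obs();R=Rot.from_rotvec(o["orientation"]).as_matrix()
    return o,R
def plan(target,yaw):
    "shift & turn (as fractions) from measured pose to target TCP, tool down, tool x at yaw deg"
    o,R=state(); y=np.radians(yaw)
    G=np.array([[np.cos(y),np.sin(y),0],[np.sin(y),-np.cos(y),0],[0,0,-1.]])
    s=R.T@(np.array(target)-o["ee_pos"])/200; w=Rot.from_matrix(R.T@G).as_rotvec()/1.5
    print("t",round(o["t"],2),"tcp",o["ee_pos"].round(1),"yaw",np.degrees(np.arctan2(R[1,0],R[0,0])).round(2),"tool z",R[:,2].round(3),"q6",o["qpos"][5].round(2),"\n turn",w.round(4),"shift",s.round(4),"F",o["ft_force"].round(1),"w",round(o["width"],1),"g",round(o["grasp_force"],1))
E
python3 -c "
from h import *
plan([458,-129,150],162)"
```

```text
t 0.97 tcp [ 362.5 -347.3  222.5] yaw 94.2 tool z [-0.  0. -1.] q6 -0.86 
 turn [-1.000e-04 -4.000e-04 -7.889e-01] shift [1.0532 0.5561 0.3626] F [-0.5 -0.2  0.8] w 79.8 g 0.0
```

>>> servo_tool(
  rows=[
    [0,0,-0.4,0.5,0.28,0,80],
    [0,0,-0.79,1.0,0.55,0.2,80],
    [0,0,-0.79,1.0,0.55,0.2,80],
    [0,0,-0.79,1.0,0.55,0.2,80],
    [0,0,-0.79,1.0,0.55,0.2,80],
    [0,0,-0.79,1.0,0.55,0.2,80],
    [0,0,-0.79,1.0,0.55,0.2,80],
    [0,0,-0.79,1.0,0.55,0.2,80],
  ],
)

```text
t: 1.98
ee_pos: [458.3, -140.5, 182.5]
orientation: [-0.496, -3.102, -0.0]
ft_force: [0.0, -0.8, 0.1]
width: 80.2
grasp_force: 0.0
```

Run:
```python
from h import *
plan([458,-129,110],162)
ci=info("wrist");im,d=ctrl.get_image("wrist");np.savez("w1.npz",im=im,d=d)
K,k1,R,t=ci;print((-R.T@t).round(),R[2].round(2))
cv2.imwrite("pics/w1.png",cv2.resize(im[...,::-1],(800,600)))
```

```text
t 1.98 tcp [ 458.3 -140.5  182.5] yaw 161.82 tool z [-0.  0. -1.] q6 -1.58 
 turn [-0.     -0.0003 -0.0021] shift [0.0192 0.054  0.3624] F [ 0.  -0.8  0.1] w 80.2 g 0.0
[ 383. -116.  345.] [ 0.27 -0.09 -0.96]
```

View pics/w1.png

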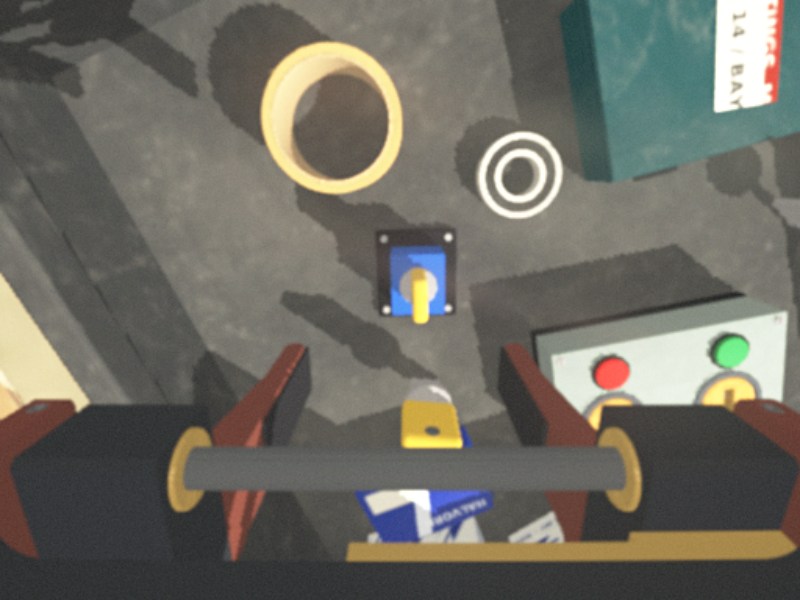

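The wrist view shows the stand with the key at (420,290), foot screws at about (384,239), (448,237), (388,310) and (447,309), and the bearing and tape well clear. I'll measure the stand, bow and station from here.

Run:
```python
from h import *
ci=info("wrist");z=np.load("w1.npz");im,d=z["im"],z["d"];hsv=cv2.cvtColor(im,cv2.COLOR_RGB2HSV)
K,k1,R,t=ci
v,u=np.mgrid[0:384,0:512]
p=cv2.undistortPoints(np.stack([u,v],-1).reshape(-1,1,2).astype(float),K,np.array([k1,0,0,0,0.]))[:,0]
X=((np.c_[p,np.ones(len(p))]*d.reshape(-1,1)-t)@R).reshape(384,512,3);Z=X[...,2]
roi=(u>235)&(u<300)&(v>140)&(v<215)
def rect(m,h,n):
    c=max(cv2.findContours(m.astype(np.uint8),0,1)[0],key=cv2.contourArea)
    W=np.array([onz(ci,*q[0],h)[:2] for q in c],np.float32)
    r=cv2.minAreaRect(W);M=cv2.moments(W);b=cv2.boxPoints(r);e=b[1]-b[0] if np.linalg.norm(b[1]-b[0])>np.linalg.norm(b[2]-b[1]) else b[2]-b[1]
    print(n,"c",np.round(r[0],1),"size",np.round(r[1],1),"long axis yaw",np.degrees(np.arctan2(e[1],e[0])).round(1),"centroid",(M["m10"]/M["m00"],M["m01"]/M["m00"]))
yel=(cv2.inRange(hsv,(20,100,90),(34,255,255))>0)&roi
rect(yel&(Z>76),85,"bow top"); print("Z max",np.sort(Z[yel])[-15:].round(1))
rect(roi&(Z>34)&(Z<49),42,"stand top")
# foot screws
g=cv2.cvtColor(im,cv2.COLOR_RGB2GRAY)
for (a,b) in((384,239),(448,237),(388,310),(447,309)):
    a,b=int(a*.64),int(b*.64);w=g[b-4:b+5,a-4:a+5].astype(float);w=np.clip(w-np.percentile(w,75),0,None);yy,xx=np.mgrid[b-4:b+5,a-4:a+5]
    print("screw",onz(ci,(w*xx).sum()/w.sum(),(w*yy).sum()/w.sum(),4)[:2].round(1))
m=cv2.inRange(hsv,(0,150,90),(7,255,255));n,l,s,c=cv2.connectedComponentsWithStats(m)
for i in range(1,n):
    if s[i,4]>60 and 360<c[i][0]<420: print("red",c[i],onz(ci,*c[i],57).round(1),s[i,4])
m=cv2.inRange(hsv,(55,120,60),(80,255,255));n,l,s,c=cv2.connectedComponentsWithStats(m)
for i in range(1,n):
    if s[i,4]>60 and 440<c[i][0]: print("green",c[i],onz(ci,*c[i],57).round(1),s[i,4])
```

```text
bow top c [ 460.2 -131.2] size [ 9.2 29.6] long axis yaw -17.9 centroid (460.00621421369584, -131.5306358975629)
Z max [ 86.3  86.3  86.4  86.4  86.4  86.4  86.5  86.5  86.6  86.9  86.9  86.9
  87.  344.8 344.8]
stand top c [ 461.  -131.8] size [39.7 47.8] long axis yaw -16.7 centroid (459.18057212085705, -131.42989864571732)
screw [ 425.9 -148.4]
screw [441.  -98.2]
screw [ 483.9 -165.9]
screw [ 499.  -115.9]
red [390.9201278  238.55591054] [569.9 -12.6  57. ] 313
green [467.64930556 224.23263889] [580.1  76.8  57. ] 288
```

```bash
python3 -c "
from h import *
plan([460.5,-131.5,53],162.8)"
```

```text
t 2.02 tcp [ 458.3 -140.5  182.5] yaw 161.77 tool z [-0.  0. -1.] q6 -1.57 
 turn [-0.     -0.0003 -0.012 ] shift [0.0036 0.0463 0.6475] F [-0.3  0.3  0.2] w 79.9 g 0.0
```

>>> servo_tool(
  rows=[
    [0,0,-0.012,0.004,0.046,0.2,50],
    [0,0,-0.012,0.004,0.046,0.4,50],
    [0,0,-0.012,0.004,0.046,0.55,50],
    [0,0,-0.012,0.004,0.046,0.648,50],
    [0,0,-0.012,0.004,0.046,0.648,50],
    [0,0,-0.012,0.004,0.046,0.648,0],
    [0,0,-0.012,0.004,0.046,0.648,0],
    [0,0,-0.012,0.004,0.046,0.648,0],
    [0,0,-0.012,0.004,0.046,0.648,0],
    [0,0,-0.012,0.004,0.046,0.648,0],
  ],
)

```text
t: 3.28
ee_pos: [460.8, -131.6, 53.4]
orientation: [0.468, 3.106, -0.0]
ft_force: [-0.1, 1.4, 4.1]
width: 10.1
grasp_force: 30.0
```

Run:
```python
from h import *
plan([460.5,-131.5,140],162.8)
ci=info("wrist");im,d=ctrl.get_image("wrist");np.savez("w2.npz",im=im,d=d)
cv2.imwrite("pics/w2.png",cv2.resize(im[150:320,140:400,::-1],(780,510)))
```

```text
t 3.27 tcp [ 460.8 -131.6   53.4] yaw 162.88 tool z [ 0. -0. -1.] q6 -1.58 
 turn [0.     0.0003 0.0009] shift [ 1.50e-03  2.00e-04 -4.33e-01] F [-0.1  1.4  4.1] w 10.1 g 30.0
```

View pics/w2.png

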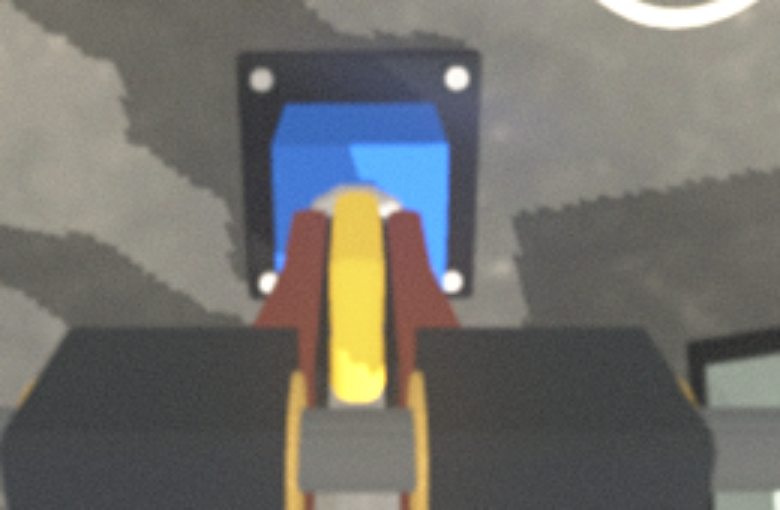

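The grip is good: the bow is centred between the pads, width 10.1 mm. Now I'll lift the key straight up.

>>> servo_tool(
  rows=[
    [0,0,0,0,0,-0.08,0],
    [0,0,0,0,0,-0.18,0],
    [0,0,0,0,0,-0.3,0],
    [0,0,0,0,0,-0.39,0],
    [0,0,0,0,0,-0.39,0],
  ],
)

```text
t: 3.95
ee_pos: [461.6, -131.9, 132.8]
orientation: [0.467, 3.103, -0.001]
ft_force: [0.8, 0.2, -1.0]
width: 9.9
grasp_force: 30.0
```

Run:
```python
from h import *
plan([610,-47,131],173.2)
ci=info("top");d=np.load("top0.npz")["d"];K,k1,R,t=ci
v,u=np.mgrid[0:384,0:512]
p=cv2.undistortPoints(np.stack([u,v],-1).reshape(-1,1,2).astype(float),K,np.array([k1,0,0,0,0.]))[:,0]
X=(np.c_[p,np.ones(len(p))]*d.reshape(-1,1)-t)@R
near=(X[:,0]>430)&(X[:,0]<720)&(abs(X[:,1]+30)<130)&(X[:,2]>60)
Y=X[near];print(len(Y),Y[::max(1,len(Y)//25)].round())
```

```text
t 3.95 tcp [ 461.6 -131.9  132.8] yaw 162.88 tool z [ 0.003 -0.001 -1.   ] q6 -1.58 
 turn [-0.0002  0.0023 -0.1201] shift [-0.584   0.6242  0.0112] F [ 0.8  0.2 -1. ] w 9.9 g 30.0
364 [[ 719. -154.  247.]
 [ 714. -156.  244.]
 [ 714. -154.  228.]
 [ 708. -160.  230.]
 [ 708. -154.  213.]
 [ 707. -160.  202.]
 [ 708. -153.  182.]
 [ 708. -160.  170.]
 [ 708. -155.  150.]
 [ 716. -152.  107.]
 [ 706. -157.  120.]
 [ 712. -152.   83.]
 [ 706. -159.   84.]
 [ 586.   76.   61.]
 [ 567. -141.   93.]
 [ 564. -145.   98.]
 [ 562. -153.   94.]
 [ 558. -154.  100.]
 [ 557. -150.   96.]
 [ 555. -152.   94.]
 [ 553. -155.   93.]
 [ 551. -155.   74.]
 [ 472. -138.   82.]
 [ 464. -133.   84.]
 [ 458. -128.   84.]
 [ 452. -122.   70.]]
```

>>> servo_tool(
  rows=[
    [0,0,-0.04,-0.1,0.11,0,0],
    [0,0,-0.08,-0.25,0.27,0.01,0],
    [0,0,-0.12,-0.4,0.43,0.01,0],
    [0,0,-0.12,-0.52,0.56,0.01,0],
    [0,0,-0.12,-0.584,0.624,0.01,0],
    [0,0,-0.12,-0.584,0.624,0.01,0],
    [0,0,-0.12,-0.584,0.624,0.01,0],
  ],
)

```text
t: 4.82
ee_pos: [607.5, -47.2, 128.6]
orientation: [-0.187, -3.134, 0.0]
ft_force: [-0.0, 0.2, -0.9]
width: 9.9
grasp_force: 30.0
```

Run:
```python
from h import *
plan([610,-47,131],173.2)
ci=info("wrist");im,d=ctrl.get_image("wrist");np.savez("w3.npz",im=im,d=d)
cv2.imwrite("pics/w3.png",cv2.resize(im[...,::-1],(800,600)))
```

```text
t 4.83 tcp [607.5 -47.2 128.6] yaw 173.17 tool z [-0.002 -0.    -1.   ] q6 -1.55 
 turn [-0.0001 -0.0012 -0.0004] shift [-0.0121  0.0027 -0.012 ] F [-0.   0.2 -0.9] w 9.9 g 30.0
```

View pics/w3.png

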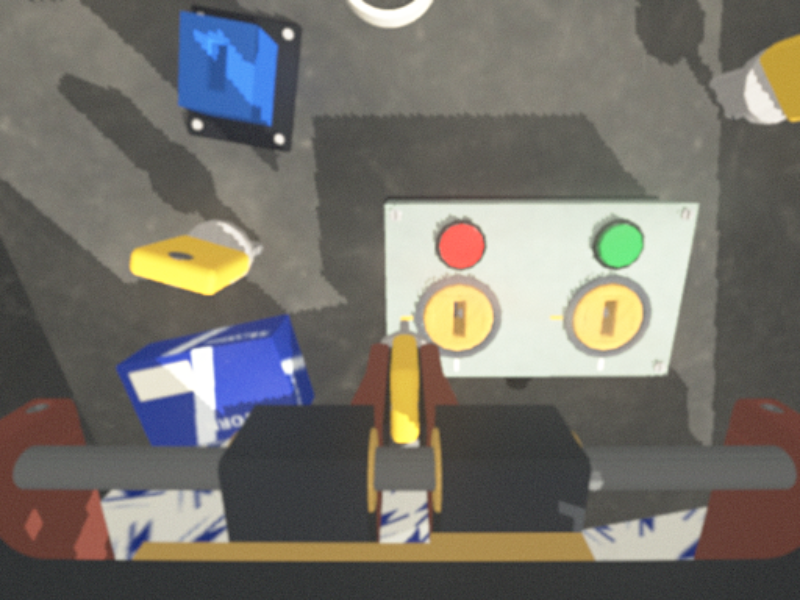

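The wrist view shows the gripped key at (405,390), the red-disc switch's brass rotor at (459,316) with its slot at (459,318), and the green one at (609,316). Now the mouth position and slot yaw.

```bash
cat > m.py <<'E'
from h import *
def measure(f,ci,tcpz,x0,y0,x1,y1):
    z=np.load(f);im,d=z["im"],z["d"];hsv=cv2.cvtColor(im,cv2.COLOR_RGB2HSV)
    m=cv2.inRange(hsv,(12,90,90),(32,255,255));k=np.zeros_like(m);k[y0:y1,x0:x1]=m[y0:y1,x0:x1]
    out=[]
    for c in cv2.findContours(k,0,1)[0]:
        if cv2.contourArea(c)<400: continue
        h=cv2.convexHull(c);W=np.array([onz(ci,*q[0],54)[:2] for q in h],np.float32)
        (cx,cy),ax,a=cv2.fitEllipse(W); out.append((cx,cy)); print("brass",np.round((cx,cy),2),"axes",np.round(ax,1))
        x,y,w,hh=cv2.boundingRect(c)
        mask=np.zeros_like(m);cv2.fillPoly(mask,[h],255);mask=cv2.erode(mask,np.ones((7,7)))
        s=((mask>0)&(hsv[...,2]<150)).astype(np.uint8)
        n,l,st,cc=cv2.connectedComponentsWithStats(s);i=1+np.argmax(st[1:,4]) if n>1 else 0
        if i:
            P=np.array([onz(ci,q[1],q[0],54)[:2] for q in np.argwhere(l==i)],np.float32);r=cv2.minAreaRect(P)
            e=np.linalg.svd(P-P.mean(0))[2][0]; print("  slot",P.mean(0).round(1),"rect",np.round(r[0],1),np.round(r[1],1),"yaw",np.degrees(np.arctan2(e[1],e[0])).round(1))
    return out
E
python3 - <<'E'
from m import *
o,Rt=state();ci=info("wrist")
b=measure("w3.npz",ci,o["ee_pos"][2],265,170,420,232)
if len(b)==2:
    e=np.subtract(*b);print("yaw from pair",np.degrees(np.arctan2(e[1],e[0]))%180-90, np.hypot(*e))
z=np.load("w3.npz");im=z["im"];hsv=cv2.cvtColor(im,cv2.COLOR_RGB2HSV)
for n,lo,hi in(("red",(0,150,90),(7,255,255)),("green",(55,120,60),(80,255,255))):
    m=cv2.inRange(hsv,lo,hi);m[:,:260]=0;m[200:]=0;q=max(cv2.findContours(m,0,1)[0],key=cv2.contourArea)
    W=np.array([onz(ci,*p[0],57)[:2] for p in q],np.float32);print(n,np.round(cv2.fitEllipse(W)[0],1))
# bow top face of held key
m=cv2.inRange(hsv,(18,100,80),(34,255,255));m[:205]=0;m[:,:240]=0;m[:,280:]=0
q=max(cv2.findContours(m,0,1)[0],key=cv2.contourArea);print("bow bbox",cv2.boundingRect(q))
tz=o["ee_pos"][2]
d=z["d"];K,k1,R,t=ci
v,u=np.nonzero(m);p=cv2.undistortPoints(np.stack([u,v],-1).reshape(-1,1,2).astype(float),K,np.array([k1,0,0,0,0.]))[:,0]
X=(np.c_[p,np.ones(len(p))]*d[v,u].reshape(-1,1)-t)@R
L=(X-o["ee_pos"])@Rt
L=L[(abs(L[:,0])<30)&(abs(L[:,1])<12)]
top=L[L[:,2]<L[:,2].min()+6]
print("bow tool-frame x pct",np.percentile(L[:,0],[1,50,99]).round(1),"y",np.percentile(L[:,1],[2,50,98]).round(1),"z",np.percentile(L[:,2],[1,10,90,99]).round(1),"top x",np.percentile(top[:,0],[2,98]).round(1))
E
```

```text
brass [625.26  72.62] axes [41.8 42.3]
brass [614.77 -16.55] axes [41.6 42.4]
  slot [611.1 -17.7] rect [611.5 -17.6] [0.9 3.9] yaw -12.8
yaw from pair -6.711853123508519 89.79165162028319
red [571.5 -11.4]
green [582.1  77.9]
bow bbox (249, 214, 20, 70)
bow tool-frame x pct [-13.2  13.1  28.8] y [-5.9 -0.4  5. ] z [-113.3 -108.6  -14.3    1.1] top x [18.6 23.7]
```

```bash
python3 -c "
from h import *
plan([615.6,-16.6,98],173.3)"
```

```text
t 4.88 tcp [607.6 -47.4 128.8] yaw 173.15 tool z [-0.002  0.    -1.   ] q6 -1.55 
 turn [-0.0001 -0.001  -0.0018] shift [-0.0217  0.1575  0.1538] F [-1.3 -0.3  0.3] w 10.1 g 30.0
```

>>> servo_tool(
  rows=[
    [0,-0.001,-0.002,-0.022,0.08,0,0],
    [0,-0.001,-0.002,-0.022,0.158,0.05,0],
    [0,-0.001,-0.002,-0.022,0.158,0.1,0],
    [0,-0.001,-0.002,-0.022,0.158,0.15,0],
    [0,-0.001,-0.002,-0.022,0.158,0.15,0],
    [0,-0.001,-0.002,-0.022,0.158,0.15,0],
  ],
)

```text
t: 5.62
ee_pos: [617.1, -16.2, 99.0]
orientation: [0.182, 3.135, -0.0]
ft_force: [0.0, -0.1, 0.5]
width: 9.9
grasp_force: 30.0
```

Run:
```python
from h import *
plan([615.6,-16.6,98],173.3)
ci=info("wrist");im,d=ctrl.get_image("wrist");np.savez("w4.npz",im=im,d=d)
print(proj(ci,[615,-16.5,54]),[proj(ci,[615+a*21*.993-b*21*.117,-16.5-a*21*.117+b*21*.993,54]).round() for a,b in((-1,0),(0,1),(0,-1))])
cv2.imwrite("pics/w4.png",cv2.resize(im[170:290,180:340,::-1],(800,600),interpolation=2))
```

```text
t 5.62 tcp [617.1 -16.2  99. ] yaw 173.35 tool z [ 0.001 -0.    -1.   ] q6 -1.5 
 turn [-0.      0.0009  0.0005] shift [ 0.0073 -0.0031  0.0049] F [ 0.  -0.1  0.5] w 9.9 g 30.0
[258.70006419 208.58442674] [array([259., 184.]), array([284., 203.]), array([234., 214.])]
```

View pics/w4.png

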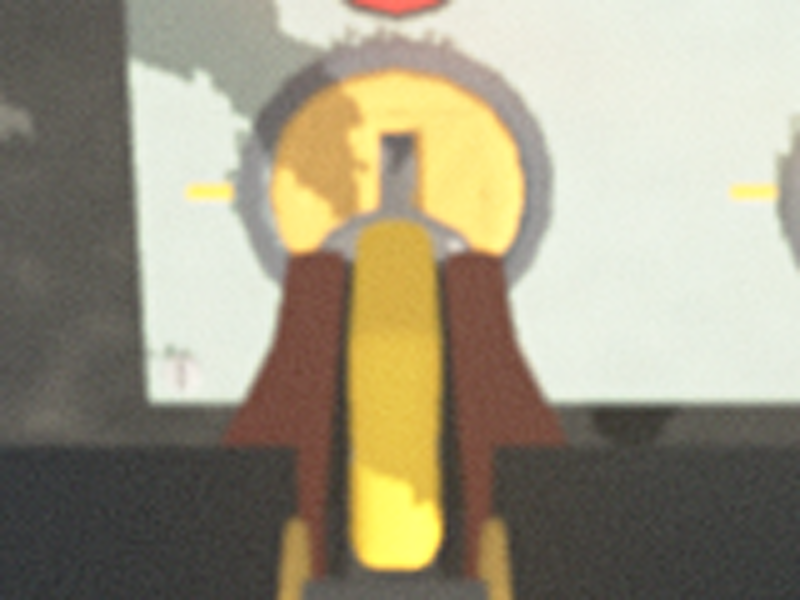

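The blade is in line with the slot: slot at crop column 398, bow at 396. The position is about 1.5 mm too far in x, so I'll correct that and lower gently into the mouth.

>>> servo_tool(
  rows=[
    [0,0.001,0,0.006,-0.002,0.01,0],
    [0,0.001,0,0.006,-0.002,0.02,0],
    [0,0.001,0,0.006,-0.002,0.03,0],
    [0,0.001,0,0.006,-0.002,0.04,0],
    [0,0.001,0,0.006,-0.002,0.05,0],
    [0,0.001,0,0.006,-0.002,0.055,0],
    [0,0.001,0,0.006,-0.002,0.055,0],
  ],
)

```text
t: 6.55
ee_pos: [615.5, -16.1, 87.8]
orientation: [-0.182, -3.136, 0.0]
ft_force: [-1.2, 0.7, -1.1]
width: 9.9
grasp_force: 30.0
```

```bash
python3 -c "
from h import *
plan([615.6,-16.6,76],173.3);print(state()[0]['moment'])"
```

```text
t 6.55 tcp [615.5 -16.1  87.8] yaw 173.37 tool z [-0.001  0.    -1.   ] q6 -1.5 
 turn [-0.     -0.0005  0.0008] shift [-0.0006 -0.0025  0.0591] F [-1.2  0.7 -1.1] w 9.9 g 30.0
[0.14455584 0.17437148 0.00975148]
```

The tip is about 4.6 mm inside with almost no force, so it has entered the slot. I'll go on down to the catch.

>>> servo_tool(
  rows=[
    [0,0,0,0,0,0.012,0],
    [0,0,0,0,0,0.024,0],
    [0,0,0,0,0,0.036,0],
    [0,0,0,0,0,0.048,0],
    [0,0,0,0,0,0.06,0],
    [0,0,0,0,0,0.066,0],
    [0,0,0,0,0,0.066,0],
  ],
)

```text
t: 7.42
ee_pos: [615.5, -16.5, 75.0]
orientation: [-0.182, -3.136, 0.001]
ft_force: [-4.9, -2.0, 4.8]
width: 9.7
grasp_force: 30.0
```

>>> servo_tool(
  rows=[
    [0,0,0,0.002,0,0.01,0],
    [0,0,0.03,0.002,0.005,0.014,0],
    [0,0,-0.03,0.002,-0.005,0.018,0],
    [0,0,0.03,0.002,0.005,0.022,0],
    [0,0,-0.03,0.002,-0.005,0.025,0],
    [0,0,0.03,0.002,0.005,0.025,0],
    [0,0,-0.03,0.002,-0.005,0.025,0],
    [0,0,0,0.002,0,0.025,0],
  ],
)

```text
t: 8.43
ee_pos: [615.4, -15.6, 69.7]
orientation: [-0.182, -3.136, -0.001]
ft_force: [-3.4, -0.1, 2.7]
width: 9.8
grasp_force: 30.0
```

```bash
python3 -c "
from h import *
plan([615.6,-16.6,65.4],173.3);print(state()[0]['moment'])"
```

```text
t 8.43 tcp [615.4 -15.6  69.7] yaw 173.35 tool z [-0.     0.001 -1.   ] q6 -1.5 
 turn [ 0.0004 -0.0001  0.0006] shift [-0.0014 -0.0047  0.0213] F [-3.4 -0.1  2.7] w 9.8 g 30.0
[ 0.02447425  0.48639317 -0.01202738]
```

>>> servo_tool(
  rows=[
    [0,0,0,0,-0.002,0.01,0],
    [0,0,0.03,0,0.004,0.016,0],
    [0,0,-0.03,0,-0.006,0.022,0],
    [0,0,0.03,0,0.004,0.028,0],
    [0,0,-0.03,0,-0.006,0.032,0],
    [0,0,0.03,0,0.004,0.034,0],
    [0,0,-0.03,0,-0.006,0.034,0],
    [0,0,0,0,-0.002,0.034,0],
  ],
)

```text
t: 9.43
ee_pos: [615.7, -16.0, 65.3]
orientation: [0.181, 3.136, 0.001]
ft_force: [-9.9, 0.3, 21.8]
width: 9.8
grasp_force: 30.0
```

```bash
python3 -c "
from h import *
plan([615.6,-16.6,65.4],173.3);print(state()[0]['moment'])
im,d=ctrl.get_image('wrist');np.savez('w5.npz',im=im,d=d)
cv2.imwrite('pics/w5.png',cv2.resize(im[170:290,180:340,::-1],(800,600),interpolation=2))"
```

```text
t 9.43 tcp [615.7 -16.   65.3] yaw 173.4 tool z [ 0.001  0.001 -1.   ] q6 -1.5 
 turn [0.0005 0.0004 0.0012] shift [ 0.0002 -0.0031 -0.0007] F [-9.9  0.3 21.8] w 9.8 g 30.0
[0.15831251 1.78644107 0.01474878]
```

View pics/w5.png

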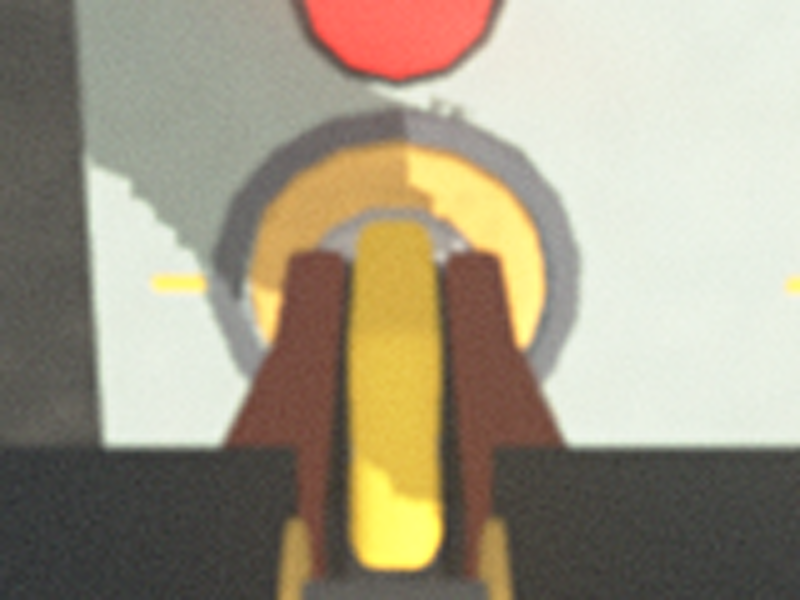

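The key has not slipped in the grip: the bow is at the same pixels as before. TCP z 65.3 with 22 N of resistance puts the shoulder on the face, so the key is home. I'll relieve the side load, hold a moment, then start turning clockwise (positive about tool z).

>>> servo_tool(
  rows=[
    [0,0,0,0.002,0,0,0],
    [0,0,0,0.003,0,0,0],
    [0,0,0,0.003,0,0,0],
    [0,0,0.08,0.003,0,0,0],
    [0,0,0.16,0.003,0,0,0],
    [0,0,0.24,0.003,0,0,0],
    [0,0,0.32,0.003,0,0,0],
    [0,0,0.4,0.003,0,0,0],
    [0,0,0.4,0.003,0,0,0],
  ],
)

```text
t: 10.6
ee_pos: [615.4, -16.2, 65.3]
orientation: [1.101, 2.941, 0.001]
ft_force: [-7.9, 1.9, 21.6]
width: 9.5
grasp_force: 30.0
```

```bash
python3 -c "
from h import *
plan([615.6,-16.6,65.3],83);print(state()[0]['moment'])"
```

```text
t 10.6 tcp [615.4 -16.2  65.3] yaw 138.95 tool z [ 0.001  0.    -1.   ] q6 -0.9 
 turn [1.00e-03 1.00e-04 6.51e-01] shift [-0.002  -0.0011 -0.0002] F [-7.9  1.9 21.6] w 9.5 g 30.0
[0.39088885 1.5477103  0.07484764]
```

>>> servo_tool(
  rows=[
    [0,0,0.09,0,0,0,0],
    [0,0,0.18,0,0,0,0],
    [0,0,0.27,0,0,0,0],
    [0,0,0.36,0,0,0,0],
    [0,0,0.45,0,0,0,0],
    [0,0,0.54,0,0,0,0],
    [0,0,0.6,0,0,0,0],
    [0,0,0.65,0,0,0,0],
    [0,0,0.69,0,0,0,0],
    [0,0,0.69,0,0,0,0],
  ],
)

```text
t: 11.85
ee_pos: [615.5, -15.9, 65.3]
orientation: [2.411, 2.013, 0.002]
ft_force: [-8.2, 3.7, 21.6]
width: 9.8
grasp_force: 30.0
```

```bash
python3 -c "
from h import *
plan([615.6,-16.6,65.3],79);print(state()[0]['moment'])
im,d=ctrl.get_image('wrist');np.savez('w6.npz',im=im,d=d)
cv2.imwrite('pics/w6.png',cv2.resize(im[150:300,160:360,::-1],(800,600),interpolation=2))"
```

```text
t 11.85 tcp [615.5 -15.9  65.3] yaw 79.72 tool z [ 0.001  0.001 -1.   ] q6 0.13 
 turn [ 0.0009 -0.0006  0.0083] shift [-0.0035  0.0011 -0.0002] F [-8.2  3.7 21.6] w 9.8 g 30.0
[0.5006622  1.64573149 0.19481011]
```

View pics/w6.png

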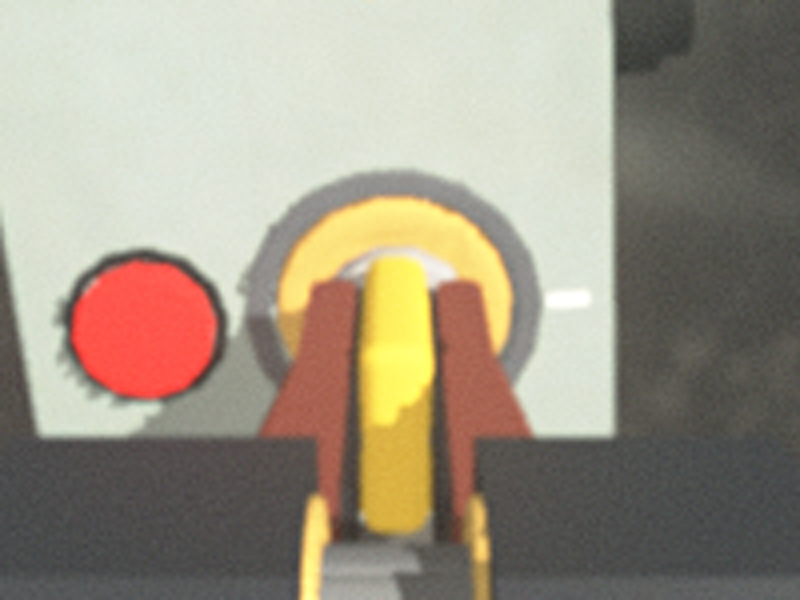

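The tool has turned 93.6° (1.63 rad, above stop plus play). The moment has risen to 0.19 N m, well over the spring's 0.07, so the rotor is on its stop. The view shows the bow at (395,395), square across the station and still firmly between the pads. I'll hold briefly, check again and hand in.

>>> servo_tool(
  rows=[
    [0,0,0.006,0,0,0,0],
    [0,0,0.006,0,0,0,0],
    [0,0,0.006,0,0,0,0],
    [0,0,0.006,0,0,0,0],
  ],
)

```text
t: 12.4
ee_pos: [615.5, -15.9, 65.3]
orientation: [2.42, 2.003, 0.002]
ft_force: [-8.2, 2.9, 21.6]
width: 10.0
grasp_force: 30.0
```

```bash
python3 -c "
from h import *
plan([615.6,-16.6,65.3],79);print(state()[0]['moment'])
print(ctrl.close_job())"
```

```text
t 12.4 tcp [615.5 -15.9  65.3] yaw 79.24 tool z [ 0.001  0.001 -1.   ] q6 0.14 
 turn [ 0.0009 -0.0005  0.0028] shift [-0.0034  0.0013 -0.0002] F [-8.2  2.9 21.6] w 10.0 g 30.0
[0.59242718 1.66742571 0.24815202]
the job is handed in; nothing more can be done
None
```

Job handed in at 12.4 s: by the pose and force readings, the key is fully home in the red-disc (right) switch, turned clockwise to the stop and still gripped at 30 N; the hand-in returned no verdict.

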